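# Click the vegetable press round to its open die and seat the pusher

### The job

Take the die plate of the vegetable press by its handle and turn it clockwise (seen from above), click by click, until the one open round die clicks in at the steel pointer, without turning it past that click. Then take the pusher out of its wooden rest and gently set its foot down into that open die, feeling for the hole, until its flange sits flush on the die; let go and leave the other kitchen things where they are.

Things in the scene. Friction and masses are not known exactly. Their poses are not given: they have to be found in the camera images.
- press: vegetable press fixed to the table: round white foot 210 mm across, 43 mm high; origin at the centre of its underside, on the die plate's axis, z up. Its steel pointer is a 12 x 24 mm post, 72 mm high, 113 mm from the axis on the press's own -x side, with a tip pointing at the axis. It carries the die plate and all its parts.
- die_plate (a joint): turn of the die plate about its upright axis, rad, growing clockwise seen from above. A sprung roller clicks into a notch every 60 degrees (0, 1.047, .. 5.236), pulling the plate in from 0.1 rad either side; at 3.142 the open die is at the pointer. Starts anywhere from -0.35 to 2.44, often between clicks; there it turns with 0.06 N m; out of a notch takes about 0.3 N m. Hard stops at -0.6 and 5.8.
- plate_top (a point): centre of the top face of the die plate, an aluminium disc 190 mm across and 10 mm thick, top 55 mm above the table. Its rotation turns with the plate. Six square steel dies, 46 x 46 x 18 mm high, stand on it in a ring 62 mm from the axis, 60 degrees apart, one side facing the axis. Five are closed by crossing or parallel bars (the pusher cannot enter); one has an open round hole.
- open_seat (a point): nominal centre, at the top face, of the open die: 62 mm from the axis, 18 mm above the plate's top; turns with the plate. The die has a plain round hole 30 mm in diameter through its 18 mm, slightly chamfered (1 mm), over the solid plate. The die was clamped by hand: its true centre, not measured, lies up to 3.6 mm from this point in any horizontal direction (it does not move).
- handle_grip (a point): centre of the black bar handle on the plate's axis: 70 mm long (its own x axis), 16 mm wide, 28 mm high, 97 mm above the table, its underside 10 mm above the dies. It turns the plate, but with play: it swings freely 0.2 rad either way relative to the plate before it drives it.
- rest: wooden rest block fixed to the table, 70 x 70 x 20 mm high, with a through hole 34 mm in diameter that holds the pusher upright; origin at the centre of its underside.
- pusher: loose pusher, 0.22 kg, standing in the rest; origin at the centre of its foot's underside, z up its axis. Steel foot 28 mm diameter, 16 mm long, edge rounded 0.8 mm; then a steel flange 46 mm diameter, 8 mm thick; then a white round grip 26 mm diameter, 90 mm long (top 114 mm above the origin). Seated in the die the flange rests on the die's top and the origin is 2 mm above the plate.
- potato: bystander: potato on the pink board, 60 mm wide, 48 mm high; origin under its centre
- peeler: bystander: pink peeler lying on the pink board, about 120 mm long, 10 mm thick; origin on its underside
- bowl: bystander: pink bowl of potatoes, 176 mm across, about 95 mm high with the potatoes; origin under its centre
- carton: bystander: carton 110 x 200 x 75 mm high; origin at the centre of its underside
There are look-alikes about, which are no part of the job. What is meant by the press is not orange, and is the larger of those in its own colour.

How it is judged:
On the way:
1. the die plate has clicked in with the open die at the pointer (within 0.06 rad) (value of joint die_plate between 3.082 and 3.202 rad), for 0.2 s.
At the end, for the whole second after the job is handed in: The open die is clicked in at the pointer (joint within 0.06 rad of 3.142); the pusher stands in it: foot within 7 mm of the nominal die centre, underside less than 5 mm above the plate (flange flush within 3 mm), within 0.07 rad of upright, at rest and released (all of step 1 and z of pusher in the frame of plate_top between -0.003 and 0.005 m and horizontal distance between pusher and open_seat below 0.007 m and angle between pusher's own z axis and vertical below 0.07 rad and linear speed of pusher below 0.02 m/s); the robot touches nothing.
It fails at once if the die plate is turned past the wanted click (joint more than 0.35 rad beyond it) (value of joint die_plate above 3.492 rad).
It fails at once if the pusher is pressed or dropped on the press with more than 25 N (contact force between pusher and press above 25 N).
It fails at once if a bystander (potato, peeler, bowl or carton) is moved more than 30 mm (distance of any of potato, peeler, bowl, carton from where it was at the start of the episode above 0.03 m).
It also fails if it takes over 72 s, if anything falls off the work surface, if the arm or the gripper's body presses on something with over 40 N, if the wrist force passes 120 N, or if a joint passes its speed limit or range.

### The arm

A 7-joint arm with a two-finger parallel gripper is mounted at the origin on the work surface. World frame = base frame: x ahead of the robot, y to its left, z up, the work surface at z = 0. Lengths are in m, angles in rad, forces in N, time in s.
With the tool pointing down it reaches from about 0.4 to 0.85 m from the base axis. Payload 10.4 kg.
Tool frame: the origin (TCP) lies midway between the tips of the shut fingers; the grasp point (between the pads) lies 19 mm behind it; z points along the fingers, y is the line along which they close (so a half turn about z gives the same grasp; the last joint's range is limited). The gripper opens to 87 mm and grips with 3 to 60 N. Pads are 19 mm wide; open, the fingers measure 117 mm over their backs; the gripper's body (75 mm by 190 mm) begins 51 mm behind the grasp point.
Start: joints at [-1.35, 0.332, -0.065, 1.46, 0.022, 1.35, -0.088], TCP at [0.151, 0.607, 0.223] pointing down, gripper open.
Joint ranges: [-2.6, 2.6], [-0.5, 2.12], [-1.47, 1.34], [0.16, 2.42], [-1.27, 4.41], [0.06, 2.06], [-2.6, 2.6]. Speed limits (rad/s): [2.22, 2.22, 2.79, 2.79, 3.14, 3.14, 3.14].

### API

Orientations are given as a unit quaternion [x, y, z, w].
In Python, from bench import r gives the robot as it stands.
- The arm moves only by the tool arm_command, never from a script. Its arguments are lists of equal length, an entry for each row: "xyz": the shift along the world's x, y, z in m, a list of three; "rot": the turn, a rotation vector about the world's x, y, z in rad, a list of three. In form: {"xyz": [[tx, ty, tz], ...], "rot": [[ax, ay, az], ...]}. A call has 1 to 20 rows; each row is the pose to reach, as a shift and turn from the pose commanded when the call began; what a row does not reach only later rows make up. A row lasts 1/12 s, in which the tool goes at most 41.7 mm and 7.16 degrees, less where a joint would pass 70% of its speed; a pose out of reach is approached as far as the arm can. A call with a gripper value outside its range is refused whole. "grip" is the opening, from 0 (shut) to 1 (fully open), set as the call begins (left out, the last holds). The fingers move at their own pace and stop on an object; "squeeze" is the grip in N (left out, the last holds). Time passes only in rows, so rows that repeat a pose let the fingers close. It gives the time, the measured TCP pose, the force, the opening and the grip force at its end, in the units of the state.
- r.read_state(): the state, without advancing time (a new reading comes with each control period).
- r.camera(name): name is "scene" or "top" or "wrist"; returns the picture (400x640x3 uint8, red, green, blue); there is no depth.
- r.camera_model(name): a dict with "fx", "fy", "cx", "cy" (pixels), "T" (4x4, takes a point from camera to world coordinates). Camera axes: x right, y up, looking along -z (the intrinsics and any distortion apply to the point x, -y, -z); pixel columns grow to the right and rows downward; lengths in m; the calibration is good to about 2 mm. A picture is of the moment at which its call begins: read the wrist's pose just before it. camera_model takes no time and is no camera call; for the wrist camera it gives the pose at the moment of the call.
- r.close_job(): hands the job in; it is judged then, once.
Trained networks look in the newest picture that a camera, given by its name, has taken for a name from the list of things; names that differ only in an ending like _2 or _b are one class to them, and where a whole thing is asked for, a point or a joint stands for the part that bears it (a point fixed in the world has none). Each returns a list of dicts, best first, with "conf" (0 to 1); they miss things now and then, are a little off and sometimes report something else, mostly with a low value. They report only what shows in the picture. A call takes as long as a camera call. They do not tell look-alikes from the thing itself.
- r.look_for(label, camera): "at" ([x, y, z] in m, in the coordinates of the camera as it stood for that picture, good to about 4 mm: the middle of the surface that is visible of it).
- r.spot_point(label, camera): "at" ([x, y, z] in m, in the coordinates of the camera as it stood for that picture, good to about 4 mm: a listed point, or the origin of a listed thing).
The state is a dict: "time": time; "joint_positions": joint angles; "joint_vel": joint speeds; "joint_torque": joint torques, N m; "ee_pos": TCP position; "eef_rot": TCP orientation; "ft_force": force on the tool from outside, world axes, zero at the start; "torque": the same for the moment, N m; "width": finger opening in m; "grip_force": force on a finger pad.
Only numpy, scipy, OpenCV 4.12 (cv2) and the standard library are available. Lean on these libraries where they do the work, as an engineer would, in place of code of your own. Each camera call takes 0.05 s, during which the arm holds its last target. There are 200 camera calls.

## Working session

There is one attempt and no reset: what is moved stays moved. The work goes in short steps, Python scripts to look and compute and a tool call to move; the robot and the scene stay as the last step left them, time stands still between calls to the robot, and variables do not carry over. Pictures are saved under pics/ and viewed, at most 10 in all, crops included, and the job is handed in when it is done.

Besides the shell and the picture viewer there is one more tool, called after ">>>" as name(argument=value, ...) on one line, values as JSON. arm_command: Moves the arm, as the interface text tells. Its arguments: {"type":"object","properties":{"xyz":{"type":"array"},"rot":{"type":"array"},"grip":{"type":"number"},"squeeze":{"type":"number"}},"required":["xyz","rot"]}

```bash
mkdir -p pics; cat > h.py <<'E'
from bench import r
import numpy as np, cv2
def shot(cam,name=None):
    im=r.camera(cam)
    if name: cv2.imwrite(f'pics/{name}.png',im[:,:,::-1])
    return im
def w(cam,at):
    T=np.array(r.camera_model(cam)['T']); return (T@np.r_[at,1])[:3]
def px(cam,p):
    m=r.camera_model(cam); q=np.linalg.inv(np.array(m['T']))@np.r_[p,1]
    return np.array([m['cx']+m['fx']*q[0]/-q[2], m['cy']+m['fy']*-q[1]/-q[2]])
def ray(cam,u,v,z):
    m=r.camera_model(cam);T=np.array(m['T']); d=T[:3,:3]@np.array([(u-m['cx'])/m['fx'],-(v-m['cy'])/m['fy'],-1]); o=T[:3,3]
    return o+d*(z-o[2])/d[2]
E
python3 - <<'E'
from h import *
np.set_printoptions(precision=3,suppress=True)
s=r.read_state();print(s)
for c in ['scene','top']:
    shot(c,c+'0')
    print(c,r.camera_model(c))
    for l in ['press','plate_top','open_seat','handle_grip','rest','pusher','potato','bowl','carton','peeler']:
        for d in r.spot_point(l,c): print(l,round(d['conf'],2),w(c,d['at']),px(c,w(c,d['at'])).round())
E
```

```text
{'time': 0.0, 'joint_positions': array([-1.35 ,  0.333, -0.065,  1.461,  0.022,  1.35 , -0.089]), 'joint_vel': array([-0.001,  0.001,  0.   ,  0.   ,  0.001, -0.001, -0.   ]), 'joint_torque': array([ -0.001, -62.327,   0.024, -38.988,  -0.061,   0.04 ,   0.   ]), 'ee_pos': array([0.151, 0.606, 0.222]), 'eef_rot': array([ 0.122,  0.993, -0.001, -0.   ]), 'ft_force': array([-0.002, -0.225, -0.462]), 'torque': array([-0.01 ,  0.042, -0.031]), 'grip_force': 0.0, 'width': 0.08680596931364302}
scene {'fx': 437.32578839169025, 'fy': 437.32578839169025, 'cx': 317.03499351157603, 'cy': 199.83224161552994, 'T': array([[ 0.861, -0.307,  0.405,  1.234],
       [ 0.508,  0.493, -0.707, -1.159],
       [ 0.017,  0.814,  0.58 ,  1.003],
       [ 0.   ,  0.   ,  0.   ,  1.   ]])}
press 0.89 [ 0.577  0.018 -0.003] [321. 210.]
press 0.72 [ 0.83   0.007 -0.004] [380. 234.]
press 0.72 [ 0.333 -0.245  0.002] [226. 224.]
plate_top 0.9 [0.579 0.021 0.058] [322. 197.]
plate_top 0.77 [ 0.334 -0.249  0.058] [224. 213.]
plate_top 0.57 [0.836 0.005 0.038] [383. 226.]
open_seat 0.84 [0.868 0.031 0.053] [395. 221
[... 1266 characters left out ...]
[0.578 0.019 0.055] [296. 209.]
plate_top 0.55 [ 0.336 -0.25   0.056] [387. 294.]
open_seat 0.93 [ 0.582 -0.041  0.078] [316. 207.]
open_seat 0.92 [0.866 0.028 0.052] [297. 119.]
open_seat 0.57 [ 0.393 -0.243  0.077] [386. 274.]
handle_grip 0.54 [ 0.334 -0.25   0.1  ] [390. 296.]
handle_grip 0.52 [0.833 0.002 0.067] [304. 128.]
handle_grip 0.48 [0.574 0.022 0.098] [294. 208.]
rest 0.84 [ 0.517 -0.184  0.001] [362. 233.]
pusher 0.75 [0.413 0.458 0.001] [151. 262.]
pusher 0.66 [ 0.511 -0.184  0.006] [362. 235.]
potato 0.54 [ 0.644 -0.482  0.007] [456. 195.]
bowl 0.91 [ 0.647  0.363 -0.003] [190. 188.]
carton 0.72 [ 0.412  0.455 -0.002] [153. 262.]
peeler 0.57 [ 0.571 -0.539  0.008] [476. 218.]
```

View pics/scene0.png

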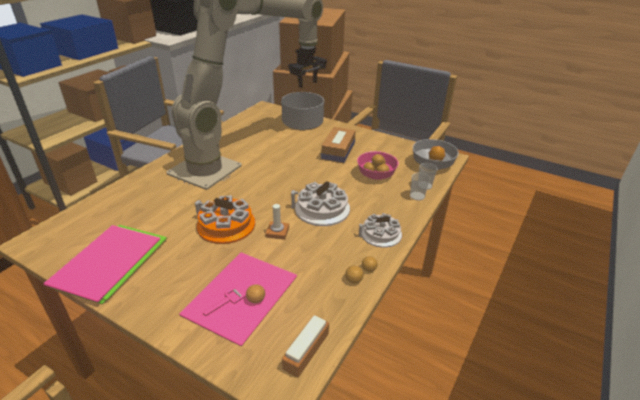

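View pics/top0.png

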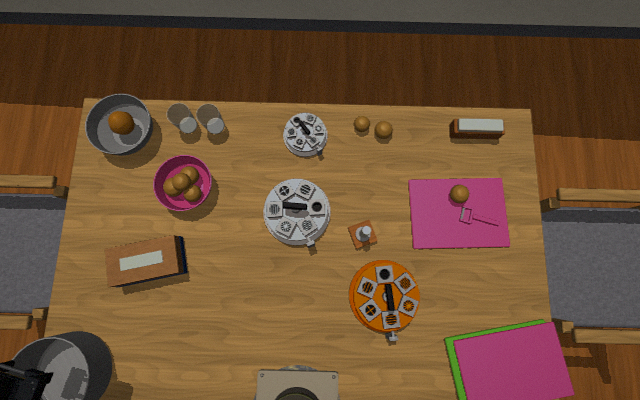

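```bash
python3 - <<'E'
from h import *
np.set_printoptions(precision=3,suppress=True)
im=cv2.imread('pics/top0.png'); 
cv2.imwrite('pics/crop1.png',cv2.resize(im[160:270,240:400],None,fx=5,fy=5,interpolation=cv2.INTER_CUBIC))
for p in [(310,243),(309,238)]: print(ray('top',*p,0.07))
print(r.camera_model('wrist'))
E
```

```text
[ 0.475 -0.026  0.07 ]
[ 0.49  -0.023  0.07 ]
{'fx': 298.7840976845924, 'fy': 298.7840976845924, 'cx': 319.2071327494764, 'cy': 199.65673893272373, 'T': array([[ 0.242, -0.927, -0.288,  0.07 ],
       [ 0.97 ,  0.231,  0.072,  0.625],
       [-0.   , -0.297,  0.955,  0.384],
       [ 0.   ,  0.   ,  0.   ,  1.   ]])}
```

View pics/crop1.png

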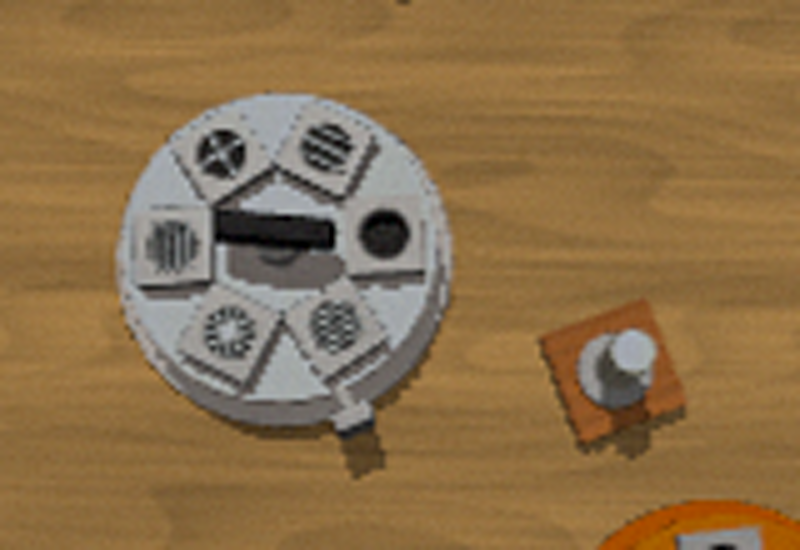

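The press is the larger white one at top (295,210). The look-alikes are the small white one at (305,134) and the orange one at (384,297). In the crop the open die faces right, at top (316,207), with the pointer at the lower right (310,241). The pusher is in its rest at (362,234).

>>> arm_command(xyz=[[0.427, -0.585, 0.06], [0.427, -0.585, 0.06], [0.427, -0.585, 0.06], [0.427, -0.585, 0.06], [0.427, -0.585, 0.06], [0.427, -0.585, 0.06], [0.427, -0.585, 0.06], [0.427, -0.585, 0.06], [0.427, -0.585, 0.06], [0.427, -0.585, 0.06], [0.427, -0.585, 0.06], [0.427, -0.585, 0.06], [0.427, -0.585, 0.06], [0.427, -0.585, 0.06], [0.427, -0.585, 0.06], [0.427, -0.585, 0.06], [0.427, -0.585, 0.06], [0.427, -0.585, 0.06], [0.427, -0.585, 0.06], [0.427, -0.585, 0.06]], rot=[[0, 0, -1.33], [0, 0, -1.33], [0, 0, -1.33], [0, 0, -1.33], [0, 0, -1.33], [0, 0, -1.33], [0, 0, -1.33], [0, 0, -1.33], [0, 0, -1.33], [0, 0, -1.33], [0, 0, -1.33], [0, 0, -1.33], [0, 0, -1.33], [0, 0, -1.33], [0, 0, -1.33], [0, 0, -1.33], [0, 0, -1.33], [0, 0, -1.33], [0, 0, -1.33], [0, 0, -1.33]])

```text
time: 2.77
ee_pos: [0.5781, 0.0205, 0.2824]
eef_rot: [0.709, 0.705, -0.0, 0.0]
ft_force: [-0.3, -0.0, 1.0]
width: 0.087
grip_force: 0.0
```

```bash
python3 - <<'E'
from h import *
np.set_printoptions(precision=4,suppress=True)
print(r.read_state()['joint_positions'])
for k in range(3):
    shot('wrist','w1')
    for l in ['plate_top','open_seat','handle_grip','rest','pusher','press']:
        for d in r.spot_point(l,'wrist')[:2]: print(l,round(d['conf'],2),w('wrist',d['at']),px('wrist',w('wrist',d['at'])).round())
E
```

```text
[-0.6225  0.2188  0.6063  1.5235 -0.1245  1.4385 -0.0163]
plate_top 0.79 [0.8348 0.0068 0.0384] [505. 179.]
plate_top 0.73 [0.5732 0.0245 0.052 ] [317. 169.]
open_seat 0.83 [ 0.3902 -0.2408  0.071 ] [198. 342.]
open_seat 0.66 [0.8635 0.0242 0.0446] [532. 168.]
handle_grip 0.6 [0.8316 0.0105 0.0626] [514. 181.]
rest 0.62 [ 0.5106 -0.1817 -0.0006] [281. 282.]
pusher 0.74 [ 0.5138 -0.1831  0.0013] [283. 283.]
press 0.84 [ 0.5787  0.0223 -0.002 ] [321. 163.]
press 0.59 [ 0.8293  0.0038 -0.0039] [485. 175.]
plate_top 0.87 [0.8331 0.0024 0.0368] [503. 182.]
plate_top 0.59 [0.5734 0.0152 0.05  ] [317. 175.]
open_seat 0.89 [ 0.5807 -0.0431  0.0704] [322. 221.]
open_seat 0.89 [0.8574 0.0238 0.0483] [529. 168.]
handle_grip 0.74 [0.5769 0.0146 0.1002] [319. 185.]
handle_grip 0.73 [0.5717 0.0201 0.0536] [315. 172.]
rest 0.88 [ 0.5154 -0.1826 -0.0007] [284. 282.]
press 0.94 [ 0.5757  0.0181 -0.0031] [319. 165.]
press 0.82 [ 0.8294  0.0004 -0.0053] [484. 176.]
plate_top 0.83 [0.8312 0.0029 0.0389] [502. 181.]
plate_top 0.73 [0.5758 0.0172 0.0512] [318. 173.]
open_seat 0.82 [ 0.5823 -0.0427  0.0703] [323. 220.]
open_seat 0.69 [0.8598 0.019  0.0476] [529. 171.]
handle_grip 0.81 [0.8313 0.0042 0.0668] [515. 185.]
handle_grip 0.55 [0.5754 0.0158 0.0966] [318. 183.]
rest 0.85 [ 0.5131 -0.1837 -0.0027] [282. 282.]
press 0.98 [ 0.5766  0.0199 -0.0023] [319. 164.]
press 0.82 [ 0.8329  0.0004 -0.0053] [486. 176.]
```

View pics/w1.png

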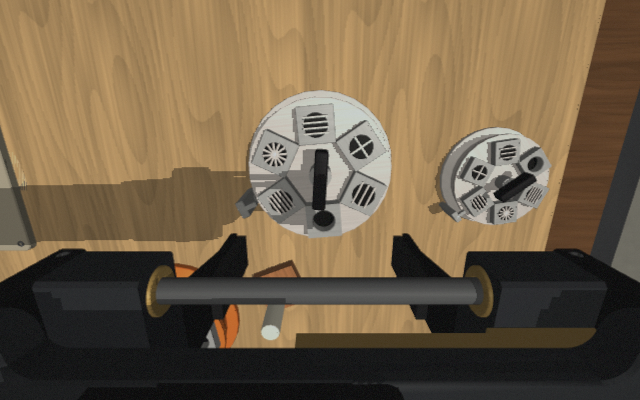

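```bash
python3 - <<'E'
from h import *
np.set_printoptions(precision=4,suppress=True)
im=cv2.imread('pics/w1.png')
g=im[:,:,:].max(2)[140:230,295:345]
for i in range(0,90,6): 
    c=np.where(g[i]<45)[0]; print(i+140,(c.min()+295,c.max()+295) if len(c) else '')
for a in [(320.5,150),(319.5,208)]: print(ray('wrist',*a,0.111))
# pointer tip and post
cv2.imwrite('pics/crop2.png',cv2.resize(im[85:245,225:400],None,fx=3.7,fy=3.7,interpolation=cv2.INTER_CUBIC))
E
```

```text
140 
146 
152 (np.int64(315), np.int64(327))
158 (np.int64(315), np.int64(327))
164 (np.int64(314), np.int64(326))
170 (np.int64(314), np.int64(326))
176 (np.int64(314), np.int64(326))
182 (np.int64(314), np.int64(325))
188 (np.int64(313), np.int64(325))
194 (np.int64(313), np.int64(324))
200 (np.int64(313), np.int64(324))
206 (np.int64(312), np.int64(324))
212 (np.int64(319), np.int64(328))
218 (np.int64(314), np.int64(333))
224 (np.int64(317), np.int64(329))
[0.5785 0.0566 0.111 ]
[ 0.5771 -0.0113  0.111 ]
```

View pics/crop2.png

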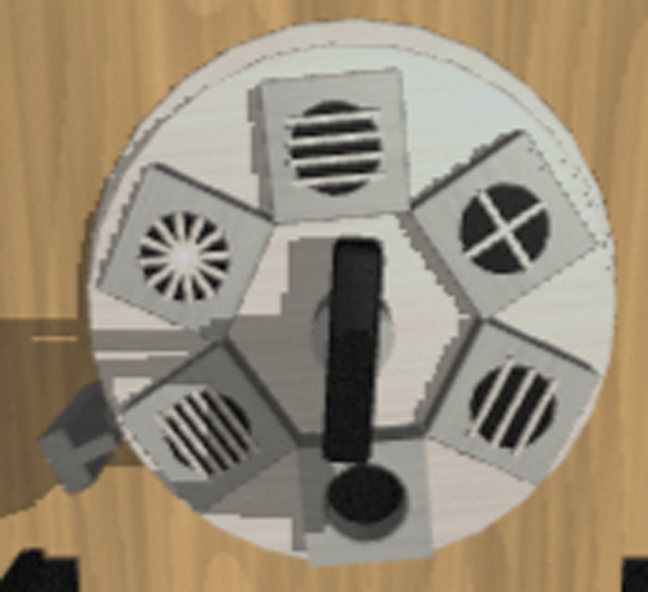

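>>> arm_command(xyz=[[-0.001, 0, -0.04], [-0.001, 0, -0.08], [-0.001, 0, -0.12], [-0.001, 0, -0.15], [-0.001, 0, -0.175], [-0.001, 0, -0.19], [-0.001, 0, -0.196], [-0.001, 0, -0.196]], rot=[[0, 0, -0.05], [0, 0, -0.05], [0, 0, -0.05], [0, 0, -0.05], [0, 0, -0.05], [0, 0, -0.05], [0, 0, -0.05], [0, 0, -0.05]])

```text
time: 4.48
ee_pos: [0.5761, 0.0214, 0.0854]
eef_rot: [0.726, 0.688, -0.001, -0.0]
ft_force: [0.4, -0.5, 0.5]
width: 0.087
grip_force: 0.0
```

```bash
python3 - <<'E'
from h import *
np.set_printoptions(precision=4,suppress=True)
import json
# pointer from w1 picture: recompute with hover pose geometry (shift +0.001,0,0.196; rot small)
print(r.read_state()['ft_force'],r.read_state()['ee_pos'])
for p in [(310,243),(309,241),(311,242)]:
    q=ray('top',*p,0.072); d=q[:2]-[0.577,0.02]; print(q,np.linalg.norm(d),np.degrees(np.arctan2(d[1],d[0])))
E
```

```text
[ 0.3772 -0.4666  0.4858] [0.5761 0.0214 0.0854]
[ 0.475  -0.0261  0.072 ] 0.1119073374785776 -155.67642281417827
[ 0.4807 -0.023   0.072 ] 0.10544021112763016 -155.9154708236819
[ 0.478  -0.0289  0.072 ] 0.11043797515782448 -153.71522887363636
```

>>> arm_command(xyz=[[0, 0, 0], [0, 0, 0], [0, 0, 0], [0, 0, 0], [0, 0, 0], [0, 0, 0]], rot=[[0, 0, 0], [0, 0, 0], [0, 0, 0], [0, 0, 0], [0, 0, 0], [0, 0, 0]], grip=0, squeeze=35)

```text
time: 4.98
ee_pos: [0.577, 0.0216, 0.087]
eef_rot: [0.726, 0.688, 0.0, 0.0]
ft_force: [0.3, 1.3, -0.2]
width: 0.0551
grip_force: 0.0
```

>>> arm_command(xyz=[[0, 0, 0], [0, 0, 0], [0, 0, 0], [0, 0, 0], [0, 0, 0], [0, 0, 0], [0, 0, 0], [0, 0, 0], [0, 0, 0], [0, 0, 0]], rot=[[0, 0, -0.05], [0, 0, -0.1], [0, 0, -0.15], [0, 0, -0.2], [0, 0, -0.25], [0, 0, -0.3], [0, 0, -0.35], [0, 0, -0.4], [0, 0, -0.45], [0, 0, -0.5]])

```text
time: 5.82
ee_pos: [0.5781, 0.0203, 0.0868]
eef_rot: [0.874, 0.486, 0.001, 0.002]
ft_force: [7.3, -3.7, -5.4]
width: 0.0165
grip_force: 33.8
```

```bash
cat > ang.py <<'E'
from h import *
import sys
np.set_printoptions(precision=4,suppress=True)
s=r.read_state();print(s['ft_force'],s['torque'],s['ee_pos'],s['eef_rot'],s['joint_positions'][6],s['width'],s['grip_force'])
shot('top',sys.argv[1])
for d in r.spot_point('open_seat','top'):
    q=w('top',d['at']); e=q[:2]-[0.577,0.02]
    if abs(np.linalg.norm(e)-.062)<.02: print('open',d['conf'],q,np.degrees(np.arctan2(e[1],e[0])))
E
python3 ang.py t2
```

```text
[ 7.32   -3.7256 -5.4299] [-0.9422 -1.3913  0.2926] [0.5781 0.0203 0.0868] [0.8739 0.4861 0.0008 0.0016] -0.45153516284398326 0.016524722314880794 33.76611939165741
open 0.69 [ 0.5588 -0.0371  0.0745] -107.67446051419732
```

>>> arm_command(xyz=[[0, 0, 0], [0, 0, 0], [0, 0, 0], [0, 0, 0], [0, 0, 0], [0, 0, 0], [0, 0, 0], [0, 0, 0], [0, 0, 0], [0, 0, 0]], rot=[[0, 0, -0.05], [0, 0, -0.1], [0, 0, -0.15], [0, 0, -0.2], [0, 0, -0.25], [0, 0, -0.3], [0, 0, -0.35], [0, 0, -0.4], [0, 0, -0.45], [0, 0, -0.45]])

```text
time: 6.75
ee_pos: [0.5775, 0.0203, 0.0867]
eef_rot: [0.961, 0.278, 0.001, 0.001]
ft_force: [3.3, -5.0, -2.6]
width: 0.0161
grip_force: 35.0
```

```bash
python3 ang.py t3; python3 ang.py t4; python3 -c "
import cv2
a=cv2.imread('pics/t4.png')[160:270,240:370];cv2.imwrite('pics/crop3.png',cv2.resize(a,None,fx=5,fy=5,interpolation=cv2.INTER_CUBIC))"
```

```text
[ 3.2608 -5.0322 -2.6091] [-1.1924 -0.3955  0.1955] [0.5775 0.0203 0.0867] [0.9605 0.2783 0.0005 0.0011] -0.8636938626025417 0.01605668548007687 35.00097398646176
open 0.68 [ 0.5331 -0.0241  0.0741] -134.8702542863744
[ 2.6377 -4.5458 -2.6657] [-1.0193 -0.662   0.0789] [0.5775 0.0202 0.0867] [0.9601 0.2797 0.0005 0.0011] -0.8609672526250567 0.015924656194128608 34.998587211593986
open 0.9 [ 0.5309 -0.0244  0.0761] -136.0845417286717
```

View pics/crop3.png

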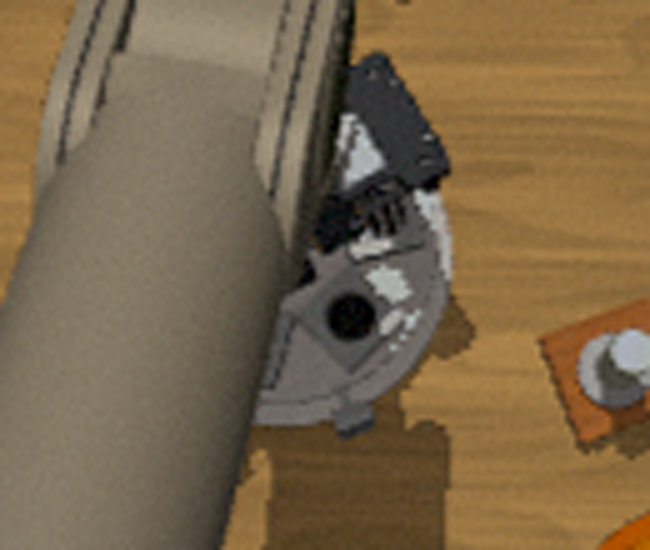

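>>> arm_command(xyz=[[0, 0, 0], [0, 0, 0], [0, 0, 0], [0, 0, 0], [0, 0, 0], [0, 0, 0], [0, 0, 0], [0, 0, 0], [0, 0, 0]], rot=[[0, 0, -0.05], [0, 0, -0.1], [0, 0, -0.14], [0, 0, -0.18], [0, 0, -0.22], [0, 0, -0.25], [0, 0, -0.28], [0, 0, -0.28], [0, 0, -0.28]])

```text
time: 7.7
ee_pos: [0.5772, 0.0205, 0.0867]
eef_rot: [0.99, 0.143, 0.0, 0.001]
ft_force: [3.5, -5.3, -2.9]
width: 0.0161
grip_force: 35.0
```

```bash
python3 ang.py t5; python3 ang.py t6; python3 -c "
import cv2
a=cv2.imread('pics/t6.png')[180:270,260:370];cv2.imwrite('pics/crop4.png',cv2.resize(a,None,fx=6,fy=6,interpolation=cv2.INTER_CUBIC))"
```

```text
[ 3.5499 -5.2694 -2.8585] [-1.1408 -0.4771 -0.0283] [0.5772 0.0205 0.0867] [0.9897 0.1435 0.0004 0.0008] -1.1129279345321763 0.016111757505714846 34.99888576101512
open 0.7 [ 0.52   -0.0046  0.0746] -156.63257857740481
[ 2.5962 -4.6012 -2.4175] [-1.1268 -0.5367  0.0221] [0.5773 0.0205 0.0867] [0.9896 0.1437 0.0004 0.0007] -1.1125739353697504 0.015380213297166634 34.99870278406888
open 0.79 [ 0.518  -0.0049  0.0766] -157.08457683798946
```

View pics/crop4.png

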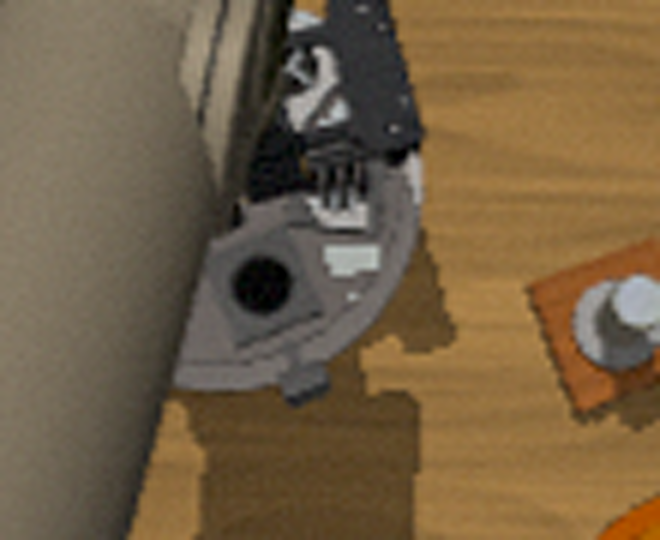

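The torque has dropped to about 0. The open die is at -156.8° and the pointer at -155.5°, so the plate has run ahead of the handle and clicked in. I'll release.

>>> arm_command(xyz=[[0, 0, 0], [0, 0, 0], [0, 0, 0], [0, 0, 0], [0, 0, 0], [0, 0, 0], [0, 0, 0], [0, 0, 0], [0, 0, 0], [0, 0, 0.03], [0, 0, 0.07], [0, 0, 0.11], [0, 0, 0.15], [-0.03, -0.02, 0.165], [-0.06, -0.025, 0.165], [-0.06, -0.025, 0.165], [-0.06, -0.025, 0.165], [-0.06, -0.025, 0.165]], rot=[[0, 0, 0], [0, 0, 0], [0, 0, 0], [0, 0, 0], [0, 0, 0], [0, 0, 0], [0, 0, 0], [0, 0, 0], [0, 0, 0], [0, 0, 0], [0, 0, 0], [0, 0, 0], [0, 0, 0], [0, 0, 0], [0, 0, 0], [0, 0, 0], [0, 0, 0], [0, 0, 0]], grip=1)

```text
time: 9.4
ee_pos: [0.517, -0.0027, 0.2517]
eef_rot: [0.99, 0.144, 0.0, -0.001]
ft_force: [0.1, 0.3, 0.2]
width: 0.0873
grip_force: 0.0
```

```bash
python3 - <<'E'
from h import *
np.set_printoptions(precision=4,suppress=True)
s=r.read_state();print(s['ee_pos'],s['eef_rot'],s['ft_force'],s['joint_positions'])
for k in range(2):
    shot('wrist','w2')
    np.save('w2T',r.camera_model('wrist')['T'])
    for l in ['plate_top','open_seat','handle_grip','rest','pusher','press']:
        for d in r.spot_point(l,'wrist')[:2]: print(l,round(d['conf'],2),w('wrist',d['at']),px('wrist',w('wrist',d['at'])).round())
E
```

```text
[ 0.517  -0.0027  0.2517] [ 0.9896  0.1439  0.0004 -0.0005] [0.1036 0.2943 0.1622] [-0.949   0.0748  0.9247  1.7386 -0.0623  1.3577 -1.2945]
plate_top 0.87 [0.5755 0.0193 0.0515] [314. 123.]
open_seat 0.67 [ 0.5204 -0.0061  0.0684] [322. 176.]
handle_grip 0.57 [0.5758 0.0153 0.0954] [317. 126.]
rest 0.74 [ 0.5139 -0.1858  0.0018] [439. 204.]
pusher 0.76 [ 0.5144 -0.1845  0.0042] [439. 204.]
press 0.93 [ 0.5758  0.0182 -0.0046] [315. 120.]
press 0.63 [ 0.3273 -0.253   0.0008] [431. 318.]
plate_top 0.86 [0.572  0.0168 0.0513] [315. 126.]
open_seat 0.85 [ 0.5206 -0.0039  0.069 ] [320. 175.]
handle_grip 0.92 [0.5751 0.0143 0.0978] [318. 127.]
rest 0.58 [ 0.5133 -0.1822 -0.0008] [436. 204.]
pusher 0.72 [ 0.514  -0.1834  0.0043] [438. 204.]
press 0.77 [ 0.575   0.0201 -0.0022] [314. 121.]
press 0.64 [ 0.3299 -0.2504 -0.    ] [430. 316.]
```

View pics/w2.png

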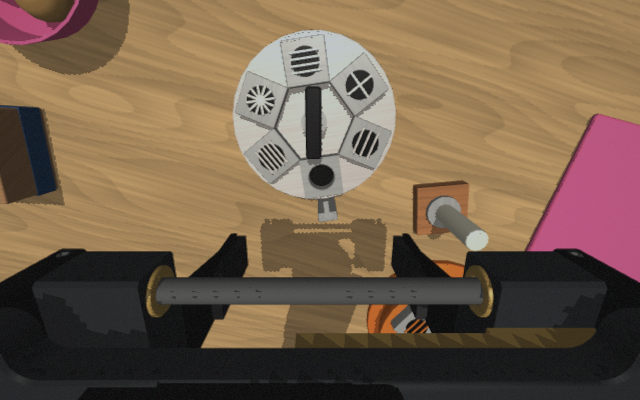

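```bash
python3 - <<'E'
from h import *
np.set_printoptions(precision=4,suppress=True)
im=cv2.imread('pics/w2.png'); g=cv2.cvtColor(im,cv2.COLOR_BGR2GRAY)
print(g[176,300:345]); print(g[158:196,321]); 
m=(g[160:192,300:345]<80).astype(np.uint8)
c=max(cv2.findContours(m,0,cv2.CHAIN_APPROX_NONE)[0],key=cv2.contourArea)
e=cv2.fitEllipse(c); u,v=e[0][0]+300,e[0][1]+160; print(e,u,v,ray('wrist',u,v,0.073))
# pusher top disc
m=(g[225:255,460:495]>185).astype(np.uint8)
c=max(cv2.findContours(m,0,cv2.CHAIN_APPROX_NONE)[0],key=cv2.contourArea)
e=cv2.fitEllipse(c); u,v=e[0][0]+460,e[0][1]+225; print(e,u,v,ray('wrist',u,v,0.118))
E
```

```text
[188 180 158 158 157 156 158 149 116  63  27  27  27  30  31  29  26  24
  29  28  30  28  27  31  25  27  24  29  24  27  25  25  29  50 104 145
 155 154 155 155 156 170 181 182 183]
[102 117 121 122 153 145  84  31  23  27  29  23  27  27  25  26  27  24
  28  29  20  24  30  23  27  29  24  26  69  76  79 103 136 154 154 156
 155 154]
((21.046316146850586, 16.140382766723633), (23.251707077026367, 24.103151321411133), 87.59871673583984) 321.0463161468506 176.14038276672363 [ 0.5211 -0.0051  0.073 ]
((16.84883689880371, 15.075407028198242), (17.68977165222168, 21.250572204589844), 63.00789260864258) 476.8488368988037 240.07540702819824 [ 0.511  -0.1833  0.118 ]
```

>>> arm_command(xyz=[[-0.002, -0.04, 0], [-0.003, -0.08, 0], [-0.004, -0.12, 0], [-0.005, -0.16, 0], [-0.005, -0.1805, 0], [-0.005, -0.1805, 0], [-0.005, -0.1805, -0.04], [-0.005, -0.1805, -0.08], [-0.005, -0.1805, -0.12], [-0.005, -0.1805, -0.15], [-0.005, -0.1805, -0.165], [-0.005, -0.1805, -0.165], [-0.005, -0.1805, -0.165]], rot=[[0, 0, 0], [0, 0, 0], [0, 0, 0], [0, 0, 0], [0, 0, 0], [0, 0, 0], [0, 0, 0], [0, 0, 0], [0, 0, 0], [0, 0, 0], [0, 0, 0], [0, 0, 0], [0, 0, 0]])

```text
time: 11.18
ee_pos: [0.5117, -0.1837, 0.0866]
eef_rot: [0.99, 0.144, -0.001, 0.0]
ft_force: [0.3, -0.4, 1.7]
width: 0.0872
grip_force: 0.0
```

>>> arm_command(xyz=[[0, 0, 0], [0, 0, 0], [0, 0, 0], [0, 0, 0], [0, 0, 0], [0, 0, 0], [0, 0, 0], [0, 0, 0], [0, 0, 0], [0, 0, 0], [0, 0, 0], [0, 0, 0]], rot=[[0, 0, 0], [0, 0, 0], [0, 0, 0], [0, 0, 0], [0, 0, 0], [0, 0, 0], [0, 0, 0], [0, 0, 0], [0, 0, 0], [0, 0, 0], [0, 0, 0], [0, 0, 0]], grip=0, squeeze=20)

```text
time: 12.18
ee_pos: [0.5118, -0.1839, 0.0865]
eef_rot: [0.99, 0.143, -0.0, -0.0]
ft_force: [-1.0, -0.5, 0.1]
width: 0.0255
grip_force: 20.0
```

>>> arm_command(xyz=[[0, 0, 0.02], [0, 0, 0.05], [0, 0, 0.09], [0, 0, 0.1], [0.002, 0.03, 0.1], [0.004, 0.06, 0.1], [0.006, 0.09, 0.1], [0.007, 0.12, 0.1], [0.008, 0.15, 0.1], [0.009, 0.17, 0.1], [0.009, 0.179, 0.1], [0.009, 0.179, 0.09], [0.009, 0.179, 0.09], [0.009, 0.179, 0.09]], rot=[[0, 0, 0], [0, 0, 0], [0, 0, 0], [0, 0, 0], [0, 0, 0], [0, 0, 0], [0, 0, 0], [0, 0, 0], [0, 0, 0], [0, 0, 0], [0, 0, 0], [0, 0, 0], [0, 0, 0], [0, 0, 0]])

```text
time: 13.35
ee_pos: [0.5202, -0.007, 0.1757]
eef_rot: [0.99, 0.142, -0.001, 0.0]
ft_force: [0.5, 0.2, -1.2]
width: 0.0255
grip_force: 20.0
```

```bash
python3 - <<'E'
from h import *
np.set_printoptions(precision=4,suppress=True)
s=r.read_state();print(s['ee_pos'],s['eef_rot'],s['ft_force'],s['torque'])
for c in ['wrist','scene','wrist','scene']:
    shot(c,c+'3')
    for l in ['pusher','open_seat','plate_top']:
        for d in r.spot_point(l,c)[:2]: print(c,l,round(d['conf'],2),w(c,d['at']),px(c,w(c,d['at'])).round())
a=cv2.imread('pics/wrist3.png')[60:260,220:420]; b=cv2.imread('pics/scene3.png')[150:250,250:350]
f=lambda a,k:cv2.resize(a,None,fx=k,fy=k,interpolation=cv2.INTER_CUBIC)
cv2.imwrite('pics/both3.png',np.hstack([f(a,2),f(b,4)]))
E
```

```text
[ 0.5202 -0.007   0.1757] [ 0.9898  0.1422 -0.0008  0.0005] [ 0.5349  0.2099 -1.2192] [-0.159   0.1873 -0.0151]
wrist pusher 0.69 [0.5707 0.0183 0.0531] [308. 136.]
wrist pusher 0.61 [ 0.5209 -0.0049  0.0928] [316. 204.]
wrist open_seat 0.92 [ 0.5218 -0.006   0.0695] [318. 196.]
wrist plate_top 0.95 [0.5705 0.0205 0.0523] [306. 135.]
scene pusher 0.7 [ 0.525  -0.0045  0.0902] [306. 188.]
scene open_seat 0.86 [0.863  0.033  0.0515] [393. 221.]
scene open_seat 0.7 [ 0.3864 -0.2424  0.0716] [237. 213.]
scene plate_top 0.79 [0.8327 0.003  0.0367] [382. 226.]
scene plate_top 0.77 [0.5776 0.0182 0.0556] [321. 197.]
wrist pusher 0.89 [ 0.5202 -0.007   0.0954] [320. 207.]
wrist open_seat 0.48 [ 0.51   -0.1852 -0.0009] [457. 228.]
wrist plate_top 0.69 [0.5714 0.0179 0.0502] [311. 135.]
scene pusher 0.66 [ 0.5258 -0.003   0.0926] [307. 188.]
scene open_seat 0.91 [0.8667 0.0318 0.0494] [394. 222.]
scene open_seat 0.73 [0.584  0.0221 0.0999] [324. 188.]
scene plate_top 0.96 [ 0.3316 -0.2499  0.0577] [224. 213.]
scene plate_top 0.66 [0.8337 0.0054 0.0356] [382. 226.]
```

View pics/both3.png

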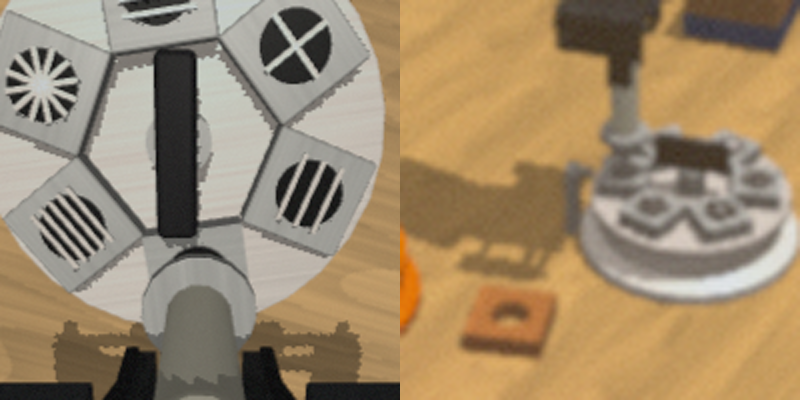

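```bash
python3 - <<'E'
from h import *
np.set_printoptions(precision=4,suppress=True)
g=cv2.cvtColor(cv2.imread('pics/wrist3.png'),cv2.COLOR_BGR2GRAY)
for v in [180,182,183,184,185,186,187,188,190]: print(v,g[v,300:342])
for v in [200,206,210,214,218]: print(v,g[v,284:296],g[v,342:356])
s=r.read_state();fz=s['ee_pos'][2]-0.0825
for n,c,z in [('hole',[.5211,-.0051],.073),('flange',s['ee_pos'][:2],fz+.024),('flangebot',s['ee_pos'][:2],fz+.016)]:
    R=.015 if n=='hole' else .023
    P=np.array([px('wrist',[c[0]+R*np.cos(t),c[1]+R*np.sin(t),z]) for t in np.linspace(0,6.28,73)])
    print(n,px('wrist',[*c,z]),P.min(0),P.max(0))
E
```

```text
180 [157 139 101 103 103 104 103 103 104 103 104 103 104 102 104 103 104 103
 123 159 158 157 156 156 155 156 156 156 157 157 155 155 155 156 154 154
 155 155 154 154 154 161]
182 [161 160 145 103 105 102 120 139 101 102 101 102  99 120 140 100  96  95
 110 137 136 136 147 150 156 156 156 157 156 154 156 157 156 157 158 157
 158 158 158 157 159 163]
183 [158 157 156 139 103 103 121 154 149 150 138 101  95 106 118  85  67  54
  61  71  67  70  82 108 122 135 151 159 158 158 158 159 158 160 160 161
 160 159 157 158 158 161]
184 [157 157 158 154 150 151 153 158 157 159 150 118  70  67  54  40  31  23
  26  23  23  34  34  46  58  79 113 138 153 159 159 158 159 158 157 158
 156 157 156 155 156 158]
185 [158 158 158 158 159 157 157 159 153 134 111  73  35  27  20  19  26  23
  25  22  26  25  28  25  24  35  51  81 114 140 157 157 157 158 159 156
 155 156 156 159 155 156]
186 [159 159 160 159 159 159 160 155 127  76  48  30  28  30  33  38  37  36
  37  36  34  36  35  39  33  31  26  36  60 100 139 157 157 156 157 155
 156 155 156 155 154 154]
187 [161 160 160 161 162 163 156 129  75  32
[... 545 characters left out ...]
3 149 189 189 186 184 182 182 181 181 181 181 180]
206 [187 188 186 187 189 186 188 172 121 148 158 155] [156 153 152 137 124 170 186 187 187 186 186 187 186 187]
210 [187 185 183 185 184 185 178 151 159 160 157 155] [155 152 150 150 148 152 183 183 182 182 182 181 181 181]
214 [192 192 194 192 194 193 180 148 157 160 158 156] [155 153 151 149 149 149 158 180 180 171 160 153 149 150]
218 [187 187 187 187 189 181 156 152 156 158 160 156] [154 154 151 150 150 144 133 130 129 130 130 132 132 134]
hole [318.7611 197.9393] [302.5731 182.2181] [334.935  213.1579]
flange [318.3635 215.106 ] [288.9754 186.7076] [347.7383 241.8788]
flangebot [318.3928 211.6537] [289.934  184.0776] [346.838  237.6998]
```

>>> arm_command(xyz=[[0.002, 0.003, 0], [0.002, 0.003, -0.01], [0.002, 0.003, -0.015], [0.002, 0.003, -0.017], [0.002, 0.003, -0.018], [0.002, 0.003, -0.018], [0.002, 0.003, -0.018]], rot=[[0, 0, 0], [0, 0, 0], [0, 0, 0], [0, 0, 0], [0, 0, 0], [0, 0, 0], [0, 0, 0]])

```text
time: 14.73
ee_pos: [0.5229, -0.0021, 0.1586]
eef_rot: [0.99, 0.143, 0.0, 0.0]
ft_force: [0.3, 0.7, -2.1]
width: 0.0254
grip_force: 20.0
```

```bash
python3 - <<'E'
from h import *
np.set_printoptions(precision=4,suppress=True)
for i in range(2):
    shot('wrist','w5'); s=r.read_state(); print(s['ee_pos'],s['ft_force'],s['torque'])
E
```

```text
[ 0.523  -0.002   0.1587] [-0.7388 -0.576  -2.2232] [-0.0742  0.1674  0.0575]
[ 0.523  -0.002   0.1588] [ 1.0456 -0.0568 -2.7703] [-0.01    0.14   -0.0205]
```

>>> arm_command(xyz=[[-0.001, -0.002, 0], [-0.001, -0.002, -0.001], [-0.001, -0.002, -0.002], [-0.001, -0.002, -0.003], [-0.001, -0.002, -0.004], [-0.001, -0.002, -0.005], [-0.001, -0.002, -0.005], [-0.001, -0.002, -0.005]], rot=[[0, 0, 0], [0, 0, 0], [0, 0, 0], [0, 0, 0], [0, 0, 0], [0, 0, 0], [0, 0, 0], [0, 0, 0]])

```text
time: 15.5
ee_pos: [0.5218, -0.004, 0.1535]
eef_rot: [0.99, 0.143, -0.0, 0.0]
ft_force: [-0.0, 0.8, -3.2]
width: 0.0256
grip_force: 20.0
```

>>> arm_command(xyz=[[0, 0, -0.001], [0, 0, -0.002], [0, 0, -0.003], [0, 0, -0.004], [0, 0, -0.004], [0, 0, -0.004]], rot=[[0, 0, 0], [0, 0, 0], [0, 0, 0], [0, 0, 0], [0, 0, 0], [0, 0, 0]])

```text
time: 16.0
ee_pos: [0.5218, -0.004, 0.1495]
eef_rot: [0.99, 0.143, -0.0, 0.0]
ft_force: [-0.8, 0.2, -1.8]
width: 0.0256
grip_force: 20.0
```

>>> arm_command(xyz=[[0, 0, -0.001], [0, 0, -0.002], [0, 0, -0.003], [0, 0, -0.004], [0, 0, -0.005], [0, 0, -0.006], [0, 0, -0.007], [0, 0, -0.008], [0, 0, -0.008]], rot=[[0, 0, 0], [0, 0, 0], [0, 0, 0], [0, 0, 0], [0, 0, 0], [0, 0, 0], [0, 0, 0], [0, 0, 0], [0, 0, 0]])

```text
time: 16.75
ee_pos: [0.5218, -0.0039, 0.1414]
eef_rot: [0.99, 0.143, -0.0, 0.0]
ft_force: [-0.2, -0.4, -3.1]
width: 0.0247
grip_force: 20.0
```

>>> arm_command(xyz=[[0, 0, -0.0005], [0, 0, -0.001], [0, 0, -0.0015], [0, 0, -0.0015], [0, 0, -0.0015]], rot=[[0, 0, 0], [0, 0, 0], [0, 0, 0], [0, 0, 0], [0, 0, 0]])

```text
time: 17.17
ee_pos: [0.5218, -0.004, 0.14]
eef_rot: [0.99, 0.143, -0.0, 0.0]
ft_force: [0.1, 0.7, -2.7]
width: 0.0256
grip_force: 20.0
```

>>> arm_command(xyz=[[0, 0, -0.0005], [0, 0, -0.001], [0, 0, -0.001], [0, 0, -0.001]], rot=[[0, 0, 0], [0, 0, 0], [0, 0, 0], [0, 0, 0]])

```text
time: 17.5
ee_pos: [0.5221, -0.0039, 0.1394]
eef_rot: [0.99, 0.143, 0.0, -0.0]
ft_force: [-1.6, 1.2, 4.1]
width: 0.0253
grip_force: 20.0
```

The foot went in 16 mm and the flange now bears on the die with about 6 N. I'll release and retreat.

>>> arm_command(xyz=[[0, 0, 0], [0, 0, 0], [0, 0, 0], [0, 0, 0], [0, 0, 0], [0, 0, 0], [0, 0, 0], [0, 0, 0], [0, 0, 0], [0, 0, 0.02], [0, 0, 0.05], [0, 0, 0.09], [0, 0, 0.12], [-0.02, 0, 0.13], [-0.04, 0, 0.13], [-0.06, 0, 0.13], [-0.06, 0, 0.13], [-0.06, 0, 0.13]], rot=[[0, 0, 0], [0, 0, 0], [0, 0, 0], [0, 0, 0], [0, 0, 0], [0, 0, 0], [0, 0, 0], [0, 0, 0], [0, 0, 0], [0, 0, 0], [0, 0, 0], [0, 0, 0], [0, 0, 0], [0, 0, 0], [0, 0, 0], [0, 0, 0], [0, 0, 0], [0, 0, 0]], grip=1)

```text
time: 19.0
ee_pos: [0.4616, -0.0037, 0.2694]
eef_rot: [0.99, 0.144, 0.001, -0.001]
ft_force: [1.7, 0.8, -0.1]
width: 0.0871
grip_force: 0.0
```

```bash
python3 - <<'E'
from h import *
np.set_printoptions(precision=4,suppress=True)
print(r.read_state()['ft_force'])
for c in ['wrist','scene']:
    shot(c,c+'9')
    for d in r.spot_point('pusher',c)[:2]: print(c,round(d['conf'],2),w(c,d['at']))
a=cv2.imread('pics/wrist9.png')[30:280,200:450]; b=cv2.imread('pics/scene9.png')[150:250,250:350]
f=lambda a,k:cv2.resize(a,None,fx=k,fy=k,interpolation=cv2.INTER_CUBIC)
cv2.imwrite('pics/both9.png',np.hstack([f(a,1.6),f(b,4)]))
E
```

```text
[ 1.6959  0.7575 -0.1033]
wrist 0.77 [ 0.5241 -0.0044  0.0568]
scene 0.64 [ 0.5267 -0.0026  0.0545]
```

View pics/both9.png

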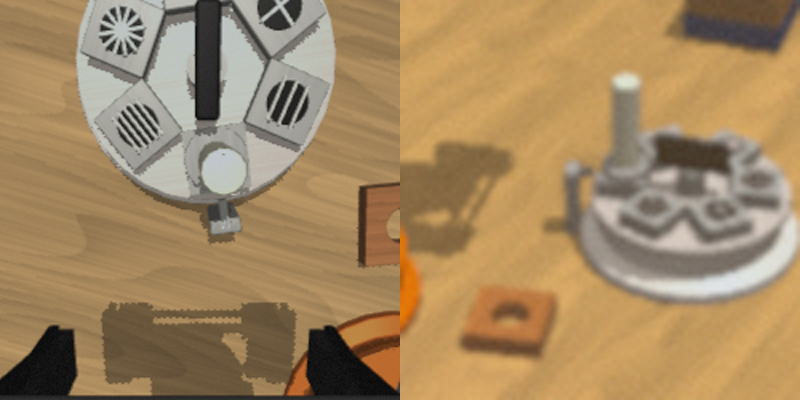

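The pusher stands upright and flush in the open die at the pointer: crop (222,172) on the left, (626,120) on the right. Its origin reads z ≈ 0.057, which matches the seated height. The gripper is clear.

```bash
python3 -c "
from bench import r
print(r.close_job())"
```

```text
the job is handed in; nothing more can be done
None
```

The die plate is clicked in with the open die at the pointer, and the pusher stands upright and flush in it, released. I handed the job in at about 19 s; no verdict came back.

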